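Balance a cup carrier on the knife-edge cradle of a rocking mixer

TASK

Load the rocking mixer: stand the loose sample cup in the empty well at the end of the blue carrier, then slide the carrier lengthwise through its cradle, without lifting it out or leaning on it, until it hangs level by itself on the knife edges. The cups are filled unequally, so the point of balance has to be found by trying. Leave it balanced and still with all three cups in their wells, and do not disturb the things lying about.

Things in the scene. Friction and masses are not known exactly. Their poses are not given: they have to be found in the camera images.
- mixer: Rocking mixer, fixed on the bench: a white box 150 (x) x 190 (y) x 42 (z) mm with two metal posts at x = +-49 to +-61 mm, 30 mm wide in y, tops 115 mm above the bench. Origin: centre of its underside. x runs from the front panel to the back, along the knife edges; y along the carrier. On the posts' knife edges, on the line y = 0, z = 112 mm, swings the cradle.
- cradle: Swinging metal channel; origin on the knife-edge axis, mid-way between the posts. Floor 46 mm below the axis, 130 mm long (y), 67 mm wide between side rails 12 mm high. It turns about x up to +-0.13 rad (stops) and settles in about 2 s; near balance it leans some 0.01 to 0.02 rad per mm that the load is off the axis. It bears under 15 N, weight of the load (about 2 N) included.
- carrier_mid (a point): Centre of the top face of the blue carrier, a loose bar 64 (x) x 260 (y) x 16 (z) mm in the cradle; z is its upward axis, so its lean from vertical shows the imbalance. Wells 42 mm wide, 12 mm deep at y = -72, 0, +72 mm. Weighs 80 g; friction keeps it from sliding by itself. It starts too far to +y, the +y end hanging low, and has to come 20 to 50 mm towards -y to balance.
- knob_loading_end (a point): Centre of the upright black grip knob (16 mm diameter, standing 34 mm above the carrier's top; this point lies 22 mm above the top face) at the +y end of the carrier, beyond the empty well, 118 mm from carrier_mid.
- knob_far_end (a point): The same kind of knob at the -y end of the carrier.
- empty_well (a point): Centre of the floor of the well at the +y end, empty at the start, where the loose cup belongs.
- middle_well (a point): Centre of the floor of the middle well, holds a cup.
- far_well (a point): Centre of the floor of the well at the -y end, holds a cup.
- cup_c_mid (a point): Half-way up the loose sample cup that stands on the bench in front of the mixer: a white screw-capped cup, 36 mm diameter (cap 39), 40 mm high to grip (cap top up to 48); this point lies 20 mm above its underside. Contents unknown; the cups weigh 14 to 84 g each.
- cup_a_mid (a point): The same point of the like cup already in the far well; contents unknown.
- cup_b_mid (a point): The same point of the like cup already in the middle well; contents unknown.
- timer: White lab timer, 62 x 62 x 18 mm, lying on the bench; bystander. Origin at its underside.
- forceps: Steel forceps, 131 mm long, lying on the bench; bystander.
- marker_red: Marker pen with a red cap, 135 mm long, lying on the bench; bystander.
- stain_bottle: Brown bottle with a black cap, 48 mm diameter, 105 mm high, standing behind the mixer; bystander. Origin at its underside.

How it is judged:
By the outcome, as a careful person would: the job done as asked, in the order asked, and still so for the second after the job is handed in, with the robot touching nothing.
It also fails if it takes over 64 s, if anything falls off the work surface, if the arm or the gripper's body presses on something with over 40 N, if the wrist force passes 120 N, or if a joint passes its speed limit or range.

ROBOT

A 6-joint arm with a two-finger parallel gripper is mounted at the origin on a cart in front of the work surface, level with it; the furniture and walls round the work are solid. World frame = base frame: x ahead of the robot, y to its left, z up, the work surface at z = 0. Lengths are in mm, angles in degrees, forces in N, time in s.
With the tool pointing down it reaches from about 350 to 850 mm from the base axis. Payload 8.1 kg.
Tool frame: the origin (TCP) lies midway between the tips of the shut fingers; the grasp point (between the pads) lies 19 mm behind it (r.grip_point_offset is the distance from the TCP to the grasp point, in mm); z points along the fingers, y is the line along which they close (so a half turn about z gives the same grasp; the last joint's range is limited). The gripper opens to 85 mm and grips with 20 to 120 N. Pads are 22 mm wide; open, the fingers measure 114 mm over their backs; the gripper's body (76 mm by 85 mm) begins 54 mm behind the grasp point. The pads swing forward as they close: fully open they stand 13 mm farther back than shut.
Start: joints at [65.122, 7.471, 85.268, -0, 87.261, -4.893], TCP at [205.041, 563.883, 231.292] pointing down, gripper open.
Joint ranges: [-169.43, 169.43], [-51.17, 129.36], [1.28, 143.12], [-76.62, 256.62], [0, 156.53], [-152.29, 152.29]. Speed limits (degrees/s): [136.94, 136.94, 159.86, 180, 180, 180].

INTERFACE

Orientations are given as [roll, pitch, yaw] about the fixed x, y, z axes, in that order (R = Rz(yaw) Ry(pitch) Rx(roll)).
In Python, from bench import r gives the robot as it stands.
- The arm moves only by the shell command python3 -m inch 'ROWS' [FORCE]. ROWS is JSON, one flat list of numbers, 7 for each row, row after row: the shift along the world's x, y, z in m, then the turn, a rotation vector about the world's x, y, z in degrees, then the closure in counts, from 0 (fully open) to 255 (shut). A call has 1 to 10 rows; each row shifts and turns the commanded pose from where the row before left it; what a row does not reach is not made up. A row lasts 1/10 s, in which the tool goes at most 50 mm and 8.59 degrees, less where a joint would pass 70% of its speed; a pose out of reach is approached as far as the arm can. A call with a gripper value outside its range is refused whole. The fingers move at their own pace and stop on an object; FORCE is the grip in N (left out, the last holds). Time passes only in rows, so rows that do not move let the fingers close. It gives the time, the measured TCP pose, the force and the opening at its end, in the units of the state.
- r.sense(): the state, without advancing time (a new reading comes with each control period).
- r.snapshot(name): name is "scene" or "top" or "wrist"; returns (picture, depth): 480x640x3 uint8, red, green, blue; 480x640 float32, mm along the optical axis (not along the pixel's ray), 0 where there is no reading.
- r.get_calibration(name): a dict with "fovy" (degrees; the focal length in pixels is half the picture's height over the tangent of half this angle, whatever the lens; pixels are square), "cx", "cy" (the principal point, pixels), "position" and "rotation" of the camera in the world; the wrist camera has in their place "tool_from_camera" (4x4, takes a point from camera to tool coordinates, whose origin is the TCP and whose axes are the flange's). Camera axes: x right, y up, looking along -z (the intrinsics and any distortion apply to the point x, -y, -z); pixel columns grow to the right and rows downward; lengths in mm; the calibration is good to about 2 mm. The wrist camera is an equidistant fisheye: a pixel r from the principal point sees the ray r / f radians off the axis. A picture is of the moment at which its call begins: read the wrist's pose just before it. get_calibration takes no time and is no camera call.
- r.hand_in(): hands the job in, once; it reports no verdict.
The state is a dict: "time": time; "joint_pos": joint angles; "qd": joint speeds; "joint_efforts": joint torques, N m; "tool_pos": TCP position; "tcp_rot": TCP orientation; "ft_force": force on the tool from outside, world axes, zero at the start; "wrist_torque": the same for the moment, N m; "finger_gap": finger opening in mm.
Only numpy, scipy, OpenCV 4.12 (cv2) and the standard library are available. Lean on these libraries where they do the work, as an engineer would, in place of code of your own. Each camera call takes 0.05 s, during which the arm holds its last target. There are 200 camera calls.

## Working session

There is one attempt and no reset: what is moved stays moved. The work goes in short steps, Python scripts to look and compute and a shell command to move; the robot and the scene stay as the last step left them, time stands still between calls to the robot, and variables do not carry over. Pictures are saved under pics/ and viewed, on a budget of 10 in all, crops included, one or two more only if the job needs it, and the job is handed in when it is done.

```bash
ls; mkdir -p pics; python3 - <<'E'
from bench import r
import cv2,numpy as np
for n in ("scene","top"):
    p,d=r.snapshot(n); np.savez(f"/tmp/{n}.npz",p=p,d=d); cv2.imwrite(f"pics/{n}0.png",p[...,::-1])
    c=r.get_calibration(n); print(n,c)
print(r.get_calibration("wrist")); print(r.sense())
E
```

```text
pics
scene {'fovy': 42.004539733131615, 'cx': 327.0339513049348, 'cy': 248.4816672527741, 'position': array([172.66909155, 607.55301694, 918.62027645]), 'rotation': array([  43.47292665,   -0.91939422, -152.82525259])}
top {'fovy': 51.87224221517158, 'cx': 312.5929871127166, 'cy': 234.1441973312004, 'position': array([ 412.27412076,  -93.5448736 , 1130.3404887 ]), 'rotation': array([  7.49745259,  -0.58001693, -91.0414608 ])}
{'fovy': 65.70646984690485, 'cx': 314.6819445368834, 'cy': 238.54710970050112, 'tool_from_camera': array([[ 6.79753454e-04,  9.52551498e-01,  3.04376711e-01,
         7.71069592e+01],
       [ 9.99999276e-01, -3.45336884e-04, -1.15252509e-03,
         5.75196422e-02],
       [-9.92726995e-04,  3.04377274e-01, -9.52551043e-01,
        -1.42298184e+02],
       [ 0.00000000e+00,  0.00000000e+00,  0.00000000e+00,
         1.00000000e+00]])}
{'time': 0.1, 'joint_pos': array([ 6.51228305e+01,  7.51076428e+00,  8.53227023e+01, -2.54965969e-03,
        8.72609658e+01, -4.89341068e+00]), 'qd': array([ 0.08668042, -0.15624285, -0.09578831, -0.05652531,  0.10688881,
        0.07250904]), 'joint_efforts': array([ 2.18371475e-03, -5.70949566e+01, -5.01943052e+01, -9.13474446e-05,
        8.09047488e-03,  5.77109381e-05]), 'tool_pos': array([204.8439658 , 563.43018887, 230.35273239]), 'tcp_rot': array([-1.79905695e+02, -5.51804244e-03,  1.60016361e+02]), 'ft_force': array([-0.214774  , -0.66546805, -0.54669816]), 'wrist_torque': array([ 0.0045908 , -0.08236502, -0.01645494]), 'finger_gap': 85.38164711090707}
```

View pics/scene0.png

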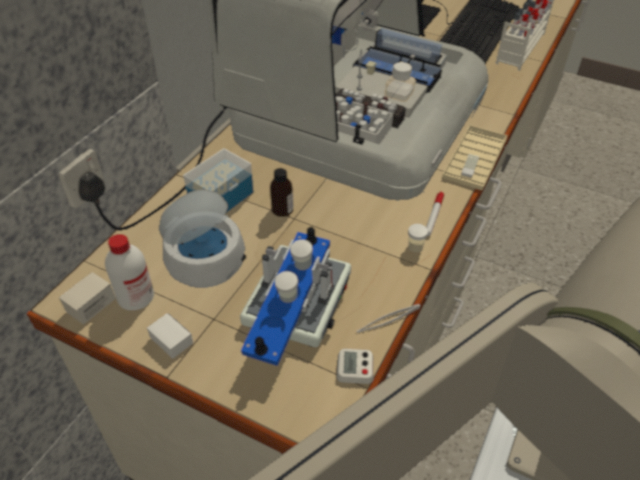

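View pics/top0.png

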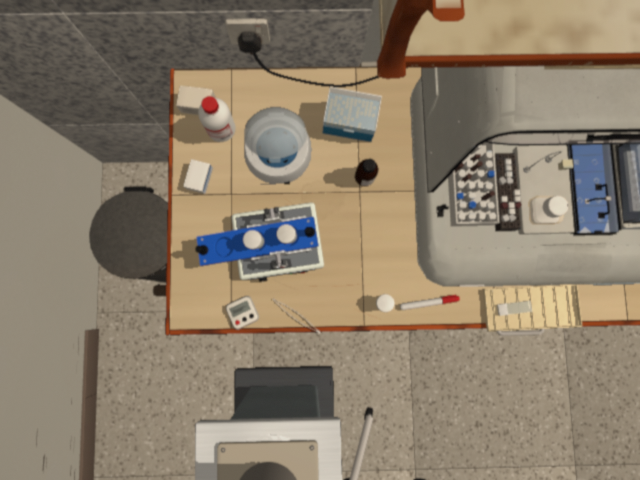

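The scene view shows the mixer with its blue carrier at about (290,295), the loose cup at (417,235) beside the red-capped marker, the timer at (355,365) and the forceps at (385,318). In the top view (right = -y, up = +x), the knobs are at (202,249) and (310,232), the cup caps at (253,240) and (287,234), the empty well at about (223,246) and the loose cup at (386,303).

```bash
cat > h.py <<'E'
import numpy as np,cv2
from scipy.spatial.transform import Rotation as R
from bench import r
def cam(n,s=None):
    c=r.get_calibration(n); f=240/np.tan(np.radians(c["fovy"]/2))
    if n=="wrist":
        s=s or r.sense(); T=c["tool_from_camera"]; Rt=R.from_euler("xyz",s["tcp_rot"],degrees=True).as_matrix()
        return dict(n=n,f=f,cx=c["cx"],cy=c["cy"],R=Rt@T[:3,:3],p=Rt@T[:3,3]+s["tool_pos"])
    rot=c["rotation"]
    return dict(n=n,f=f,cx=c["cx"],cy=c["cy"],R=R.from_euler("xyz",rot,degrees=True).as_matrix(),p=c["position"])
def rays(c,uv):
    uv=np.atleast_2d(np.asarray(uv,float)); a=(uv-[c["cx"],c["cy"]])/c["f"]
    if c["n"]=="wrist":
        t=np.linalg.norm(a,axis=1,keepdims=True)+1e-12; v=np.c_[a[:,:1]*np.sin(t)/t,-a[:,1:]*np.sin(t)/t,-np.cos(t)]
    else: v=np.c_[a[:,0],-a[:,1],-np.ones(len(a))]
    return v@c["R"].T
def plane(c,uv,z):
    v=rays(c,uv); return c["p"]+v*((z-c["p"][2])/v[:,2:])
def pts(c,d,mask):
    ys,xs=np.nonzero(mask&(d>0)); v=rays(c,np.c_[xs,ys]); zc=-(v@c["R"])[:,2:]
    return c["p"]+v/zc*d[ys,xs][:,None]
def project(c,P):
    q=(np.atleast_2d(P)-c["p"])@c["R"]; q=q/np.linalg.norm(q,axis=1,keepdims=True)
    if c["n"]=="wrist":
        t=np.arccos(-q[:,2:]); s=np.hypot(q[:,:1],q[:,1:2])+1e-12; a=np.c_[q[:,0],-q[:,1]]*t/s
    else: a=np.c_[q[:,0],-q[:,1]]/-q[:,2:]
    return a*c["f"]+[c["cx"],c["cy"]]
def tri(o1,v1,o2,v2):
    A=np.c_[v1,-v2]; t=np.linalg.lstsq(A,o2-o1,rcond=None)[0]; a=o1+v1*t[0];b=o2+v2*t[1]
    return (a+b)/2,np.linalg.norm(a-b)
def blue(p): 
    h=cv2.cvtColor(p,cv2.COLOR_RGB2HSV); return (h[...,0]>108)&(h[...,0]<125)&(h[...,1]>170)&(h[...,2]>60)
E
python3 - <<'E'
from h import *
for n in ("top","scene"):
    z=np.load(f"/tmp/{n}.npz");p,d=z["p"],z["d"];c=cam(n)
    # bench check
    uv={"top":(330,300),"scene":(380,270)}[n]; m=np.zeros(d.shape,bool);m[uv[1]-5:uv[1]+5,uv[0]-5:uv[0]+5]=1
    print(n,"bench z",pts(c,d,m)[:,2].mean())
    k,l,st,ce=cv2.connectedComponentsWithStats(blue(p).astype(np.uint8))
    for i in range(1,k):
        if st[i,4]>300:
            P=pts(c,d,cv2.erode((l==i).astype(np.uint8),np.ones((3,3)))>0); print("blue",st[i],P.mean(0),P.std(0))
            if n=="top" and st[i,0]<300 or n=="scene" and 230<st[i,0]<350 and st[i,1]>200:
                Q=P-P.mean(0);print(np.linalg.svd(Q,full_matrices=False)[2])
                u=np.linalg.svd(Q,full_matrices=False)[2][0];print("ext",(Q@u).min(),(Q@u).max())
    box={"top":[(190,235,215,262),(300,222,322,242),(240,228,265,252),(275,222,300,246),(374,292,397,314)],"scene":[(250,335,272,356),(302,225,320,245),(272,270,302,292),(290,238,314,258),(405,222,430,238)]}[n]
    hs=cv2.cvtColor(p,cv2.COLOR_RGB2HSV)
    for i,b in enumerate(box):
        m=np.zeros(d.shape,bool);m[b[1]:b[3],b[0]:b[2]]=1
        m&=(hs[...,2]<60) if i<2 else (hs[...,2]>170)&(hs[...,1]<50)
        ys,xs=np.nonzero(m); P=pts(c,d,m)
        zt=np.percentile(P[:,2],90); T=P[P[:,2]>zt-8]
        print(i,len(xs),xs.mean(),ys.mean(),"med",np.median(P,axis=0).round(1),"top",T.mean(0).round(1),zt.round(1))
E
```

```text
top bench z 0.0632453267255255
blue [ 198  218  119   47 1773] [537.59769952  32.80396039  71.15514718] [21.49057571 66.57021057 11.8133181 ]
[[-0.1785995   0.97141859 -0.156359  ]
 [-0.9825671  -0.18442353 -0.02344895]
 [ 0.05161503 -0.14944523 -0.9874219 ]]
ext -143.89069952535593 102.64955281090413
0 77 201.3116883116883 249.23376623376623 med [521.2 130.2  87. ] top [521.5 133.8  93.6] 95.3
1 64 309.21875 231.5 med [550.7 -98.9 122.4] top [551.3 -96.9 124.4] 127.0
2 246 252.41463414634146 239.09349593495935 med [537.9  19.3 112.1] top [537.8  18.7 112.2] 115.0
3 242 286.1487603305785 233.38842975206612 med [547.6 -51.5 122. ] top [547.3 -51.7 122. ] 124.8
4 227 385.13656387665196 302.7136563876652 med [ 401.  -262.    48.8] top [ 401.3 -262.2   48.7] 51.4
scene bench z -0.21704959294072523
0 146 260.1506849315069 346.6095890410959 med [518.9 138.1  79.2] top [520.4 137.5  92.8] 94.3
1 96 311.03125 235.625 med [550.5 -93.4 111.8] top [551.7 -93.5 122.5] 124.6
2 269 285.9368029739777 280.03345724907064 med [538.3  19.7 111.7] top [538.4  19.3 111.7] 114.1
3 233 300.84120171673817 247.63090128755366 med [547.7 -51.5 120.9] top [548.  -51.3 121.2] 123.5
4 210 418.93333333333334 229.65714285714284 med [ 399.3 -263.6   47.9] top [ 401.1 -263.    48.2] 50.5
```

```bash
python3 -m inch '[0.0245,-0.0414,0,0,0,-6.24,0,0.0245,-0.0414,0,0,0,-6.24,0,0.0245,-0.0414,0,0,0,-6.24,0,0.0245,-0.0414,0,0,0,-6.24,0,0.0245,-0.0414,0,0,0,-6.24,0,0.0245,-0.0414,0,0,0,-6.24,0,0.0245,-0.0414,0,0,0,-6.24,0,0.0245,-0.0414,0,0,0,-6.24,0,0.0245,-0.0414,0,0,0,-6.24,0,0.0245,-0.0414,0,0,0,-6.24,0]' 30
python3 -m inch '[-0.005,-0.041,0,0,0,0,0,-0.005,-0.041,0,0,0,0,0,-0.005,-0.041,0,0,0,0,0,-0.005,-0.041,0,0,0,0,0,-0.005,-0.041,0,0,0,0,0,-0.005,-0.041,0,0,0,0,0,-0.005,-0.041,0,0,0,0,0,-0.005,-0.041,-0.03,0,0,0,0,-0.005,-0.041,-0.03,0,0,0,0,-0.004,-0.041,-0.02,0,0,0,0]'
```

```text
time: 1.1
tool_pos: [450.5, 148.0, 231.1]
tcp_rot: [-180.0, -0.0, 97.4]
ft_force: [1.0, 1.5, -0.3]
finger_gap: 85.6
time: 2.1
tool_pos: [399.8, -259.4, 150.3]
tcp_rot: [-179.9, -0.1, 97.6]
ft_force: [1.7, 0.5, 0.0]
finger_gap: 85.3
```

```bash
python3 -m inch '[0,-0.0024,-0.03,0,0,0,0,0,0,-0.045,0,0,0,0,0,0,-0.04,0,0,0,0,0,0,-0.02,0,0,0,0,0,0,-0.002,0,0,0,0,0,0,0,0,0,0,140,0,0,0,0,0,0,140,0,0,0,0,0,0,140,0,0,0,0,0,0,140]' 30
python3 -m inch '[0,0,0,0,0,0,200,0,0,0,0,0,0,200,0,0,0,0,0,0,200,0,0,0,0,0,0,200]' 30
```

```text
time: 3.0
tool_pos: [402.2, -261.6, 17.0]
tcp_rot: [179.9, 0.1, 97.6]
ft_force: [0.0, 0.1, 0.9]
finger_gap: 38.4
time: 3.4
tool_pos: [402.0, -261.6, 16.9]
tcp_rot: [179.9, 0.1, 97.6]
ft_force: [-1.5, 1.2, 7.0]
finger_gap: 33.9
```

```bash
python3 -m inch '[0,0,0.03,0,0,0,200,0,0,0.045,0,0,0,200,0,0,0.045,0,0,0,200,0,0,0.02,0,0,0,200,0,0,0,0,0,0,200,0,0,0,0,0,0,200]'
python3 - <<'E'
from h import *
s=r.sense();print(s["ft_force"],s["finger_gap"])
p,d=r.snapshot("wrist"); cv2.imwrite("pics/w1.png",p[...,::-1])
E
```

```text
time: 4.0
tool_pos: [401.5, -261.0, 155.9]
tcp_rot: [179.9, 0.1, 97.6]
ft_force: [-0.1, -0.7, -1.2]
finger_gap: 33.4
[-0.06556625 -0.68890554 -1.19280167] 33.412136844624186
```

View pics/w1.png

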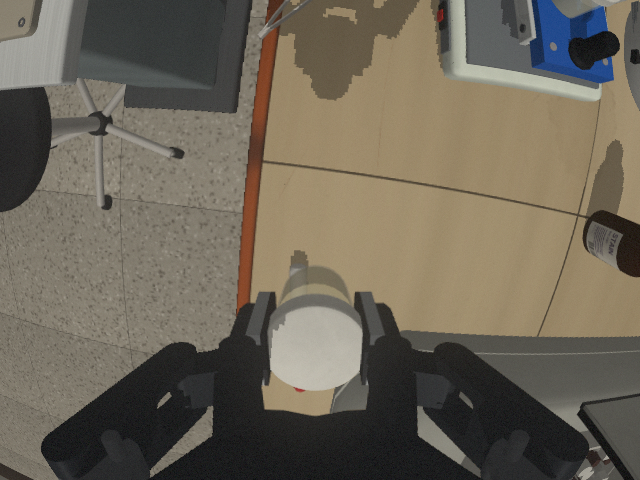

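The cup is held between the pads at about (317,340). It hangs upright, and the marker under it hasn't moved. Next I'll measure how the cup sits in the hand.

```bash
python3 - <<'E'
from h import *
s=r.sense();c=cam("wrist",s); p,d=r.snapshot("wrist")
m=np.zeros(d.shape,bool);m[312:380,285:350]=1
P=pts(c,d,m); k=P[:,2]>P[:,2].max()-6
print(s["tool_pos"],P[:,2].max(),np.median(P[:,2]))
Q=P[np.abs(P[:,2]-np.median(P[:,2]))<4]; A=np.c_[Q[:,:2]-Q[:,:2].mean(0),np.ones(len(Q))]
print(np.linalg.lstsq(A,Q[:,2],rcond=None)[0],Q.mean(0),Q.min(0),Q.max(0))
# whole cap extents
m[:]=0;m[296:395,262:372]=1;h=cv2.cvtColor(p,cv2.COLOR_RGB2HSV);m&=(h[...,1]<40)&(h[...,2]>150)
P=pts(c,d,m);P=P[np.abs(P[:,2]-np.median(Q[:,2]))<3];print(np.percentile(P,[1,50,99],axis=0))
E
```

```text
[ 400.80981    -260.47659492  154.65597349] 187.77995516833704 185.70959290018249
[-5.64234788e-03  7.71157807e-04  1.85707617e+02] [ 402.30579097 -258.52053992  185.70761668] [ 389.55944737 -275.74611692  182.10620778] [ 416.45991603 -243.05391721  187.77995517]
[[ 387.05514589 -278.14006108  184.40341145]
 [ 402.25054781 -259.75628916  185.70850996]
 [ 417.91649784 -243.31802325  186.95311425]]
```

```bash
python3 -m inch '[0.0127,0.0355,0.018,0,0,0,200,0.0127,0.0355,0.018,0,0,0,200,0.0127,0.0355,0,-0.93,-0.12,0,200,0.0127,0.0355,0,-0.93,-0.12,0,200,0.0127,0.0355,0,-0.93,-0.12,0,200,0.0127,0.0355,0,-0.93,-0.12,0,200,0.0127,0.0355,0,-0.93,-0.12,0,200,0.0127,0.0355,0,-0.93,-0.12,0,200,0.0127,0.0355,0,-0.93,-0.12,0,200,0.0127,0.0355,0,-0.93,-0.12,0,200]'
python3 -m inch '[0,0,0,0,0,0,200,0,0,0,0,0,0,200]'
python3 - <<'E'
from h import *
s=r.sense();c=cam("wrist",s);print(s["tool_pos"],s["tcp_rot"]); p,d=r.snapshot("wrist"); cv2.imwrite("pics/w2.png",p[...,::-1]); np.savez("/tmp/w2.npz",p=p,d=d)
p,d=r.snapshot("top");c=cam("top"); m=np.zeros(d.shape,bool);m[222:246,275:300]=1
h=cv2.cvtColor(p,cv2.COLOR_RGB2HSV);m&=(h[...,1]<50)&(h[...,2]>170);print(m.sum(),np.median(pts(c,d,m),axis=0))
E
```

```text
time: 5.1
tool_pos: [527.5, 95.6, 189.4]
tcp_rot: [-179.8, 7.5, 97.7]
ft_force: [-0.4, -0.7, 0.6]
finger_gap: 33.1
time: 5.3
tool_pos: [527.2, 94.9, 189.3]
tcp_rot: [-179.7, 7.5, 97.8]
ft_force: [-0.1, 0.0, -0.7]
finger_gap: 33.5
[527.1848211   94.93189292 189.34957243] [-179.73972328    7.51562908   97.78548464]
241 [546.99798823 -51.44627815 121.35622165]
```

View pics/w2.png

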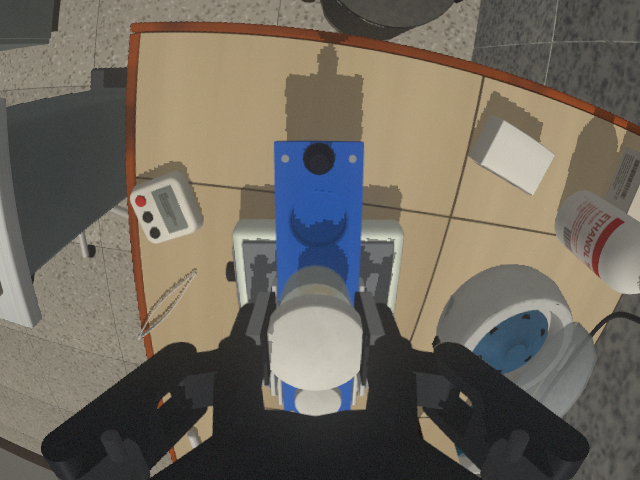

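The carrier lies straight below. Its knob is at (318,158), the empty well at about (319,218), and the held cup at (316,330). I'll cross-check the knob and well positions from this view.

```bash
python3 - <<'E'
from h import *
z=np.load("/tmp/w2.npz");p,d=z["p"],z["d"]
s=dict(tool_pos=np.array([527.18,94.93,189.35]),tcp_rot=np.array([-179.74,7.516,97.785]));c=cam("wrist",s)
h=cv2.cvtColor(p,cv2.COLOR_RGB2HSV)
m=np.zeros(d.shape,bool);m[140:176,300:340]=1;m&=h[...,2]<60;P=pts(c,d,m);t=np.percentile(P[:,2],80);print("knob top",P[P[:,2]>t-4].mean(0),t)
# blue surface
b=np.zeros(d.shape,bool);b[140:262,270:368]=1;b&=h[...,0]>100;P=pts(c,d,b)
u=np.array([-.1323,.9912]);sx=P[:,:2]@[.9912,.1323];sy=P[:,:2]@u
A=np.c_[sx-sx.mean(),sy-100,np.ones(len(P))];w=np.ones(len(P),bool)
for _ in range(6):
    k=np.linalg.lstsq(A[w],P[w,2],rcond=None)[0];e=P[:,2]-A@k;w=np.abs(e)<2
print("plane",k,w.sum(),"blue cx",(sx[w].min()+sx[w].max())/2,"end",sy[w].max())
f=(e<-9)&(e>-15)&(sy<125);print("well floor",f.sum(),np.median(e[f]),"sx",np.percentile(sx[f],[1,99]),"sy",np.percentile(sy[f],[1,99]))
print("expect sx,sy of floor centre",np.array([529.3,84])@[.9912,.1323],np.array([529.3,84])@u)
print(project(c,[[529.3,84,54.9],[521,134.5,94]]))
E
```

```text
knob top [524.57779816 136.49491856  93.56845504] 94.23467844155206
plane [ 9.90047008e-05 -1.26676155e-01  5.54888274e+01] 7219 blue cx 538.0850368439471 end 73.05901011890153
well floor 2168 -11.98675833719495 sx [518.72171648 557.54288599] sy [-6.17136471 31.45445691]
expect sx,sy of floor centre 535.75536 13.234410000000006
[[315.03891645 217.27708611]
 [312.64495511 164.65684515]]
```

```bash
python3 -m inch '[0.0019,-0.0048,-0.02,0,0,0,200,0,0,-0.03,0,0,0,200,0,0,-0.025,0,0,0,200,0,0,-0.013,0,0,0,200,0,0,0,0,0,0,200,0,0,0,0,0,0,200]'
```

```text
time: 6.0
tool_pos: [530.5, 88.8, 104.3]
tcp_rot: [-180.0, 7.5, 97.6]
ft_force: [-0.5, 0.9, 1.1]
finger_gap: 33.4
```

```bash
for i in 1 2 3; do python3 -m inch '[0,0,0,0,0,0,200]' | grep tool_pos; done
```

```text
tool_pos: [531.4, 89.3, 105.3]
tool_pos: [531.3, 89.5, 105.2]
tool_pos: [530.8, 89.5, 104.6]
```

```bash
python3 -m inch '[-0.0015,0.001,0,0,0,0,200,0.0002,-0.0013,-0.01,0,0,0,200,0.0001,-0.0008,-0.006,0,0,0,200,0,0,0,0,0,0,200]'
python3 -m inch '[0.0001,-0.0005,-0.004,0,0,0,200,0.0001,-0.0005,-0.004,0,0,0,200,0,0,0,0,0,0,200]'
python3 - <<'E'
from h import *
s=r.sense();p,d=r.snapshot("wrist"); cv2.imwrite("pics/w3.png",p[...,::-1])
E
```

```text
time: 6.7
tool_pos: [527.6, 88.0, 85.6]
tcp_rot: [-179.8, 7.5, 97.6]
ft_force: [-0.6, -0.3, -0.4]
finger_gap: 33.4
time: 7.0
tool_pos: [528.7, 87.1, 78.8]
tcp_rot: [-179.9, 7.5, 97.6]
ft_force: [0.3, -1.0, -0.3]
finger_gap: 33.5
```

View pics/w3.png

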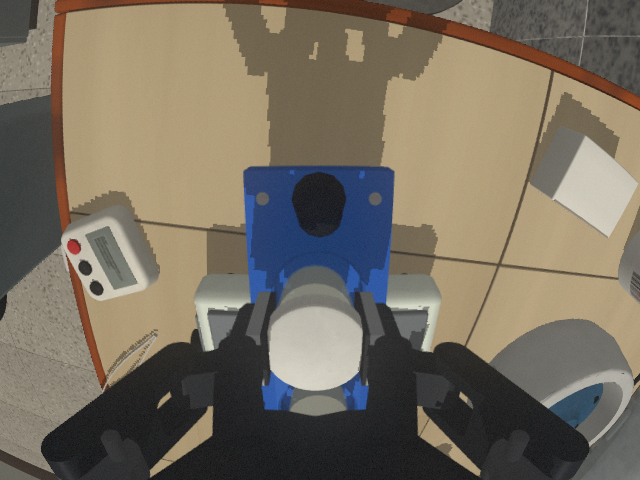

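The cup is going into the well without any contact force: the well rim shows as an arc at about (318,255), just beyond the cup. I'll lower it the rest of the way.

```bash
python3 -m inch '[0,-0.0003,-0.0025,0,0,0,200,0,-0.0003,-0.002,0,0,0,200,0,0,0,0,0,0,200]'
python3 -m inch '[0,-0.0001,-0.001,0,0,0,200,0,0,0,0,0,0,200]'
```

```text
time: 7.35
tool_pos: [529.0, 86.6, 74.7]
tcp_rot: [-179.9, 7.5, 97.6]
ft_force: [-0.6, 0.0, 0.2]
finger_gap: 33.7
time: 7.55
tool_pos: [529.1, 86.6, 73.9]
tcp_rot: [-180.0, 7.5, 97.6]
ft_force: [0.3, 0.5, -0.5]
finger_gap: 33.6
```

```bash
python3 -m inch '[0,-0.0001,-0.001,0,0,0,200,0,0,0,0,0,0,200]'
python3 -m inch '[0,0,0,0,0,0,130,0,0,0,0,0,0,110,0,0,0,0,0,0,100,0,0,0,0,0,0,95,0,0,0,0,0,0,95]'
```

```text
time: 7.75
tool_pos: [529.1, 86.5, 72.9]
tcp_rot: [-180.0, 7.5, 97.6]
ft_force: [0.3, 0.3, 0.2]
finger_gap: 33.8
time: 8.25
tool_pos: [529.2, 86.5, 73.1]
tcp_rot: [-180.0, 7.5, 97.6]
ft_force: [-0.0, -0.9, 0.2]
finger_gap: 53.5
```

```bash
python3 -m inch '[-0.0001,0.0007,0.005,0,0,0,95,-0.0002,0.0013,0.01,0,0,0,95,-0.0004,0.003,0.024,0,0,0,95,-0.0005,0.0039,0.03,0,0,0,95,-0.0005,0.0039,0.03,0,0,0,95,0,0,0,0,0,0,95]'
python3 -m inch '[-0.0024,0.018,0,1.86,0.25,0,255,-0.0024,0.018,0,1.86,0.25,0,255,-0.0024,0.018,0,1.86,0.25,0,255,-0.0024,0.018,0,1.86,0.25,0,255,0,0,0,0,0,0,255]'
cat > look.py <<'E'
from h import *
import sys
def look(n,save=None):
    p,d=r.snapshot(n);c=cam(n)
    if save: cv2.imwrite(save,p[...,::-1])
    h=cv2.cvtColor(p,cv2.COLOR_RGB2HSV); w=((h[...,1]<60)&(h[...,2]>140)&(d>0)).astype(np.uint8)
    ys,xs=np.nonzero(w);v=pts(c,d,w>0); o=np.array([538.,19.3])
    u=np.array([-.1323,.9912]);x=np.array([.9912,.1323]);q=v[:,:2]-o
    g=(np.abs(q@x)<22)&(v[:,2]>92)&(v[:,2]<135); v=v[g];sy=q[g]@u;sx=q[g]@x
    out=[]
    # split caps by 1-D clustering on sy gaps
    for lo,hi,_ in seg(sy):
        k=(sy>=lo)&(sy<=hi)
        if k.sum()<40: continue
        P=v[k];t=np.median(P[:,2]);k2=np.abs(P[:,2]-t)<5
        out.append([len(P),sx[k].mean(),(np.percentile(sy[k],2)+np.percentile(sy[k],98))/2,t])
    return np.array(out)
def seg(s):
    s=np.sort(s);c=np.nonzero(np.diff(s)>6)[0];a=np.r_[0,c+1];b=np.r_[c,len(s)-1]
    return [(s[i],s[j],j-i) for i,j in zip(a,b)]
def report(n,save=None):
    o=look(n,save);print(n);print(o.round(1))
    if len(o)>1: print("lean(rad, + = loading end low)",-np.arctan2(np.diff(o[:,3]),np.diff(o[:,2])).round(4),"end-to-end",-np.arctan2(o[-1,3]-o[0,3],o[-1,2]-o[0,2]).round(4))
if __name__=="__main__":
    for a in sys.argv[1:]: report(a)
E
python3 - <<'E'
from look import *
report("top","pics/top2.png");report("scene","pics/scene2.png");s=r.sense();print(s["tool_pos"],s["tcp_rot"],s["finger_gap"])
E
```

```text
time: 8.85
tool_pos: [530.6, 100.3, 178.6]
tcp_rot: [179.5, 7.5, 97.6]
ft_force: [0.8, -0.1, 0.4]
finger_gap: 53.4
time: 9.35
tool_pos: [517.6, 172.3, 172.3]
tcp_rot: [-180.0, -0.1, 97.7]
ft_force: [-0.0, -0.4, -0.3]
finger_gap: -0.1
top
[[ 7.060e+02  6.000e+00 -6.202e+02  1.213e+02]
 [ 5.050e+02 -1.200e+00 -4.418e+02  1.248e+02]
 [ 2.720e+02 -6.000e-01 -7.120e+01  1.215e+02]
 [ 2.670e+02 -9.000e-01 -6.000e-01  1.122e+02]
 [ 2.660e+02 -1.900e+00  7.040e+01  1.030e+02]]
lean(rad, + = loading end low) [-0.0198  0.0089  0.1306  0.13  ] end-to-end 0.0265
scene
[[ 3.120e+02 -2.000e-01 -7.010e+01  1.209e+02]
 [ 3.430e+02 -2.000e-01  7.000e-01  1.118e+02]
 [ 2.160e+02 -7.300e+00  7.420e+01  1.020e+02]]
lean(rad, + = loading end low) [0.1286 0.1322] end-to-end 0.1305
[517.84491523 170.85741491 172.1254922 ] [-1.79962624e+02  6.38692781e-02  9.76444982e+01] 0.04337201186406638
```

View pics/scene2.png

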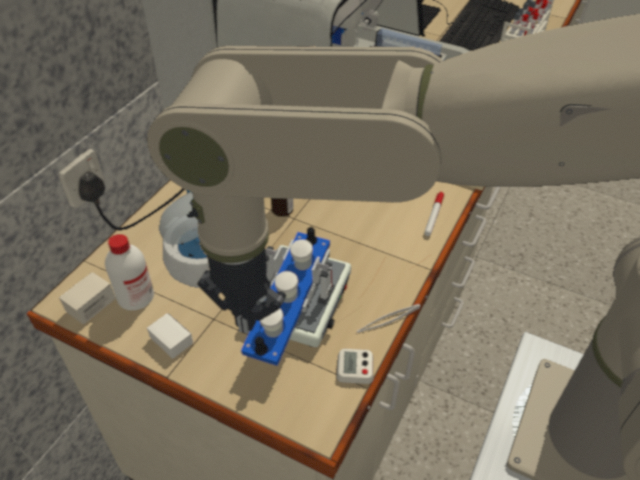

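All three cups are seated: the cap heights lie on one line, and the lean is 0.130 rad, at the stop. The bystanders haven't moved. Next I bring the shut fingers down outside the loading-end knob.

```bash
sed -i 's/g=(np.abs(q@x)<22)/g=(np.abs(q@u)<130)\&(np.abs(q@x)<22)/' look.py
python3 -m inch '[0,0,-0.02,0,0,0,255,0,0,-0.03,0,0,0,255,0,0,-0.023,0,0,0,255,0,0,-0.01,0,0,0,255,0,0,0,0,0,0,255]'
python3 -m inch '[0.0008,-0.006,0,0,0,0,255,0.0008,-0.006,0,0,0,0,255,0.0006,-0.004,0,0,0,0,255,0,0,0,0,0,0,255]'; python3 look.py top
```

```text
time: 9.95
tool_pos: [516.6, 170.4, 87.4]
tcp_rot: [-179.8, 0.0, 97.6]
ft_force: [-0.8, -0.1, 0.1]
finger_gap: 0.3
time: 10.35
tool_pos: [520.8, 154.6, 90.0]
tcp_rot: [179.9, 0.0, 97.6]
ft_force: [0.2, 0.6, 0.3]
finger_gap: 0.0
top
[[272.   -0.6 -71.1 121.2]
 [268.   -1.   -0.5 112.1]
 [261.   -2.   70.1 103.1]]
lean(rad, + = loading end low) [0.1291 0.1256] end-to-end 0.1274
```

```bash
python3 -m inch '[0.0003,-0.002,0,0,0,0,255,0.0003,-0.002,0,0,0,0,255,0.0003,-0.002,0,0,0,0,255,0.0002,-0.002,0,0,0,0,255,0.0003,-0.002,0,0,0,0,255,0.0003,-0.002,0,0,0,0,255,0.0002,-0.002,0,0,0,0,255,0.0002,-0.002,0,0,0,0,255,0,0,0,0,0,0,255]'; python3 look.py top
```

```text
time: 11.3
tool_pos: [522.2, 139.0, 89.1]
tcp_rot: [-180.0, 0.0, 97.6]
ft_force: [0.1, 1.8, 1.8]
finger_gap: 0.3
top
[[269.   -0.4 -85.5 125.3]
 [273.   -0.6 -14.  114.4]
 [266.   -2.2  56.  104.1]]
lean(rad, + = loading end low) [0.1513 0.1457] end-to-end 0.1485
```

The push leaned on the carrier slightly, because the channel slopes uphill and the fingers moved level. I'll back off, check, and then push along the slope.

```bash
python3 -m inch '[0,0,0.0015,0,0,0,255,-0.0004,0.003,0,0,0,0,255,0,0,0,0,0,0,255,0,0,0,0,0,0,255]'; python3 look.py top
```

```text
time: 11.75
tool_pos: [521.5, 142.2, 90.3]
tcp_rot: [-179.9, 0.0, 97.6]
ft_force: [0.6, -0.3, 0.2]
finger_gap: -0.4
top
[[271.   -0.3 -86.1 123.2]
 [266.   -0.6 -15.3 114.4]
 [268.   -2.1  55.5 104.8]]
lean(rad, + = loading end low) [0.1245 0.1349] end-to-end 0.1297
```

```bash
python3 -m inch '[0.0004,-0.003,0.0002,0,0,0,255,0.0002,-0.0015,0.0002,0,0,0,255,0.0002,-0.0015,0.0002,0,0,0,255,0.0002,-0.0015,0.0002,0,0,0,255,0.0002,-0.0015,0.0002,0,0,0,255,0.0002,-0.0015,0.0002,0,0,0,255,0.0002,-0.0015,0.0002,0,0,0,255,0,0,0,0,0,0,255,0,0,0,0,0,0,255]'; python3 look.py top
```

```text
time: 12.7
tool_pos: [523.4, 130.1, 92.0]
tcp_rot: [-180.0, 0.0, 97.6]
ft_force: [-0.6, 1.0, -0.7]
finger_gap: 0.6
top
[[ 2.700e+02 -1.000e-01 -9.500e+01  1.245e+02]
 [ 2.690e+02 -7.000e-01 -2.420e+01  1.153e+02]
 [ 2.700e+02 -2.100e+00  4.660e+01  1.063e+02]]
lean(rad, + = loading end low) [0.129  0.1267] end-to-end 0.1278
```

```bash
python3 -m inch '[0.0002,-0.0015,0.0002,0,0,0,255,0.0002,-0.0015,0.0002,0,0,0,255,0.0002,-0.0015,0.0002,0,0,0,255,0.0002,-0.0015,0.0002,0,0,0,255,0,0,0,0,0,0,255,-0.0002,0.0015,0,0,0,0,255,0,0,0,0,0,0,255,0,0,0,0,0,0,255,0,0,0,0,0,0,255]'; python3 look.py top
```

```text
time: 13.65
tool_pos: [524.0, 125.8, 92.7]
tcp_rot: [-180.0, -0.0, 97.6]
ft_force: [-0.5, -0.1, -0.5]
finger_gap: 0.3
top
[[ 262.    -0.3 -101.4  121. ]
 [ 278.    -0.8  -29.4  117.6]
 [ 273.    -2.2   40.9  114.3]]
lean(rad, + = loading end low) [0.0473 0.0462] end-to-end 0.0468
```

```bash
python3 -m inch '[-0.0007,0.005,0.004,0,0,0,255,0,0,0,0,0,0,255,0,0,0,0,0,0,255,0,0,0,0,0,0,255,0,0,0,0,0,0,255,0,0,0,0,0,0,255,0,0,0,0,0,0,255,0,0,0,0,0,0,255,0,0,0,0,0,0,255,0,0,0,0,0,0,255]'; python3 look.py top;python3 -m inch '[0,0,0,0,0,0,255,0,0,0,0,0,0,255,0,0,0,0,0,0,255,0,0,0,0,0,0,255,0,0,0,0,0,0,255,0,0,0,0,0,0,255,0,0,0,0,0,0,255,0,0,0,0,0,0,255,0,0,0,0,0,0,255,0,0,0,0,0,0,255]'; python3 look.py top scene
```

```text
time: 14.7
tool_pos: [523.2, 130.8, 96.7]
tcp_rot: [-180.0, -0.0, 97.6]
ft_force: [0.1, -0.0, -0.7]
finger_gap: 0.0
top
[[ 2.620e+02 -1.000e-01 -1.015e+02  1.192e+02]
 [ 2.740e+02 -7.000e-01 -2.970e+01  1.184e+02]
 [ 2.770e+02 -2.000e+00  4.120e+01  1.178e+02]]
lean(rad, + = loading end low) [0.0118 0.0089] end-to-end 0.0104
time: 15.75
tool_pos: [523.2, 130.8, 96.7]
tcp_rot: [-180.0, -0.0, 97.6]
ft_force: [-0.0, -0.6, -1.0]
finger_gap: -0.1
top
[[ 2.580e+02 -1.000e-01 -1.014e+02  1.192e+02]
 [ 2.740e+02 -7.000e-01 -2.960e+01  1.185e+02]
 [ 2.750e+02 -2.100e+00  4.150e+01  1.177e+02]]
lean(rad, + = loading end low) [0.0089 0.0118] end-to-end 0.0104
scene
[[ 2.730e+02  1.000e-01 -1.011e+02  1.185e+02]
 [ 3.050e+02 -4.000e-01 -2.960e+01  1.180e+02]
 [ 6.900e+01 -1.250e+01  3.450e+01  1.179e+02]]
lean(rad, + = loading end low) [0.0066 0.001 ] end-to-end 0.0039
```

The carrier hangs almost level at a lean of about 0.01 rad. Before a last small nudge I'll check the camera's own tilt bias against the bench.

```bash
python3 - <<'E'
from h import *
for n in ("top","scene"):
    p,d=r.snapshot(n);c=cam(n);P=pts(c,d,np.ones(d.shape,bool))
    q=P[:,:2]-[538,0];g=(abs(q[:,0])<190)&(abs(q[:,1])<170)&(abs(P[:,2])<3);A=np.c_[q[g],np.ones(g.sum())]
    k=np.linalg.lstsq(A,P[g,2],rcond=None)[0];print(n,g.sum(),k,"slope along u",k[:2]@[-.1323,.9912])
E
python3 look.py top top top
```

```text
top 11612 [-0.00021514 -0.00046324 -0.17919391] slope along u -0.00043069899727980385
scene 15099 [-2.91635820e-04 -1.03212673e-03 -4.59601542e-01] slope along u -0.0009844605993955004
top
[[ 262.    -0.  -101.5  118.9]
 [ 273.    -0.7  -29.5  118.1]
 [ 274.    -2.    41.1  117.7]]
lean(rad, + = loading end low) [0.0116 0.0048] end-to-end 0.0082
top
[[ 2.610e+02 -1.000e-01 -1.014e+02  1.188e+02]
 [ 2.700e+02 -6.000e-01 -2.960e+01  1.186e+02]
 [ 2.760e+02 -2.000e+00  4.130e+01  1.179e+02]]
lean(rad, + = loading end low) [0.0034 0.0088] end-to-end 0.0061
top
[[ 261.    -0.  -101.4  119. ]
 [ 272.    -0.7  -29.6  118.2]
 [ 277.    -2.    41.4  117.7]]
lean(rad, + = loading end low) [0.0114 0.0071] end-to-end 0.0092
```

```bash
python3 -m inch '[0.0004,-0.003,0,0,0,0,255,0.0003,-0.0025,0,0,0,0,255,0.0001,-0.0005,0,0,0,0,255,0,0,0,0,0,0,255,0,0,0,0,0,0,255]'; python3 look.py top top;  python3 -m inch '[0.0001,-0.0005,0,0,0,0,255,0,0,0,0,0,0,255,0,0,0,0,0,0,255]'; python3 look.py top top
```

```text
time: 16.6
tool_pos: [524.1, 124.7, 96.7]
tcp_rot: [-180.0, 0.0, 97.6]
ft_force: [-0.5, -0.4, -1.3]
finger_gap: 0.0
top
[[ 262.    -0.3 -102.6  118.6]
 [ 266.    -0.5  -31.1  118.3]
 [ 276.    -1.9   39.7  117.9]]
lean(rad, + = loading end low) [0.0041 0.0058] end-to-end 0.005
top
[[ 2.620e+02 -2.000e-01 -1.028e+02  1.187e+02]
 [ 2.680e+02 -6.000e-01 -3.100e+01  1.181e+02]
 [ 2.760e+02 -1.900e+00  3.970e+01  1.182e+02]]
lean(rad, + = loading end low) [ 0.009  -0.0016] end-to-end 0.0037
time: 17.0
tool_pos: [524.1, 124.3, 96.7]
tcp_rot: [-180.0, -0.0, 97.6]
ft_force: [-0.4, 1.9, 0.2]
finger_gap: -0.1
top
[[ 262.    -0.3 -103.4  118.5]
 [ 268.    -0.4  -31.1  118.3]
 [ 275.    -2.1   39.6  118.5]]
lean(rad, + = loading end low) [ 0.0023 -0.0029] end-to-end -0.0003
top
[[ 2.620e+02 -2.000e-01 -1.034e+02  1.185e+02]
 [ 2.700e+02 -4.000e-01 -3.110e+01  1.184e+02]
 [ 2.730e+02 -2.000e+00  3.960e+01  1.186e+02]]
lean(rad, + = loading end low) [ 0.0018 -0.0028] end-to-end -0.0005
```

```bash
python3 -m inch '[-0.0007,0.005,0,0,0,0,255,-0.0014,0.01,0,0,0,0,255,-0.002,0.015,0.01,0,0,0,255,0,0,0.04,0,0,0,255,0,0,0.03,0,0,0,255,0,0,0,0,0,0,255,0,0,0,0,0,0,255,0,0,0,0,0,0,255,0,0,0,0,0,0,255,0,0,0,0,0,0,255]'; python3 -m inch '[0,0,0,0,0,0,255,0,0,0,0,0,0,255,0,0,0,0,0,0,255,0,0,0,0,0,0,255,0,0,0,0,0,0,255,0,0,0,0,0,0,255,0,0,0,0,0,0,255,0,0,0,0,0,0,255,0,0,0,0,0,0,255,0,0,0,0,0,0,255]'|head -1; python3 look.py top top top top scene
```

```text
time: 18.1
tool_pos: [519.3, 154.2, 175.5]
tcp_rot: [-179.8, 0.0, 97.6]
ft_force: [0.1, 0.1, -0.9]
finger_gap: 0.1
time: 19.1
top
[[ 2.600e+02 -1.000e-01 -1.034e+02  1.175e+02]
 [ 2.720e+02 -6.000e-01 -3.130e+01  1.186e+02]
 [ 2.770e+02 -1.900e+00  3.940e+01  1.193e+02]]
lean(rad, + = loading end low) [-0.0159 -0.009 ] end-to-end -0.0125
top
[[ 2.610e+02 -2.000e-01 -1.034e+02  1.178e+02]
 [ 2.720e+02 -6.000e-01 -3.120e+01  1.188e+02]
 [ 2.760e+02 -1.900e+00  3.950e+01  1.194e+02]]
lean(rad, + = loading end low) [-0.0134 -0.0088] end-to-end -0.0111
top
[[ 2.590e+02 -1.000e-01 -1.032e+02  1.176e+02]
 [ 2.730e+02 -6.000e-01 -3.120e+01  1.187e+02]
 [ 2.760e+02 -2.000e+00  3.950e+01  1.196e+02]]
lean(rad, + = loading end low) [-0.0162 -0.0121] end-to-end -0.0142
top
[[ 2.620e+02 -1.000e-01 -1.034e+02  1.177e+02]
 [ 2.700e+02 -7.000e-01 -3.130e+01  1.185e+02]
 [ 2.780e+02 -2.000e+00  3.940e+01  1.198e+02]]
lean(rad, + = loading end low) [-0.0106 -0.019 ] end-to-end -0.0148
scene
[[ 2.710e+02 -2.000e-01 -1.029e+02  1.175e+02]
 [ 3.060e+02 -3.000e-01 -3.110e+01  1.181e+02]
 [ 6.600e+01 -1.470e+01  4.330e+01  1.196e+02]]
lean(rad, + = loading end low) [-0.0089 -0.0207] end-to-end -0.0149
```

I overshot slightly, to -0.013 rad. From the two settled readings the slope is about 0.013 rad/mm, so I need to push it back about 1 mm from the far knob.

```bash
python3 -m inch '[0.0053,-0.039,0.005,0,0,0,255,0.0053,-0.039,0,0,0,0,255,0.0053,-0.039,0,0,0,0,255,0.0053,-0.039,0,0,0,0,255,0.0053,-0.039,0,0,0,0,255,0.0053,-0.039,0,0,0,0,255,0.0053,-0.039,0,0,0,0,255,0.0053,-0.039,0,0,0,0,255,0,0,0,0,0,0,255,0,0,0,0,0,0,255]'; python3 look.py top scene
```

```text
time: 20.35
tool_pos: [562.2, -158.4, 181.4]
tcp_rot: [-179.9, -0.0, 97.5]
ft_force: [0.0, 0.2, 0.5]
finger_gap: 0.3
top
[[  52.   -11.2 -109.3  118.7]]
scene
[[  40.   -11.1 -108.6  117.4]]
```

```bash
python3 -m inch '[0,0,-0.03,0,0,0,255,0,0,-0.035,0,0,0,255,0,0,-0.018,0,0,0,255,0,0,0,0,0,0,255,0,0,0,0,0,0,255]'; python3 - <<'E'
from look import *
s=r.sense();print(s["tool_pos"])
p,d=r.snapshot("wrist");cv2.imwrite("pics/w4.png",p[...,::-1])
E
python3 look.py wrist wrist
```

```text
time: 20.95
tool_pos: [562.6, -156.7, 99.2]
tcp_rot: [-180.0, -0.0, 97.7]
ft_force: [-0.2, 0.0, 1.2]
finger_gap: -0.0
[ 562.57226562 -156.65959187   99.19909127]Traceback (most recent call last):
  File "look.py", line 25, in <module>
    for a in sys.argv[1:]: report(a)
                           ~~~~~~^^^
  File "look.py", line 22, in report
    o=look(n,save);print(n);print(o.round(1))
  File "look.py", line 12, in look
    for lo,hi,_ in seg(sy):
                   ~~~^^^^
  File "look.py", line 20, in seg
    return [(s[i],s[j],j-i) for i,j in zip(a,b)]
             ~^^^
IndexError: index 0 is out of bounds for axis 0 with size 0
```

View pics/w4.png

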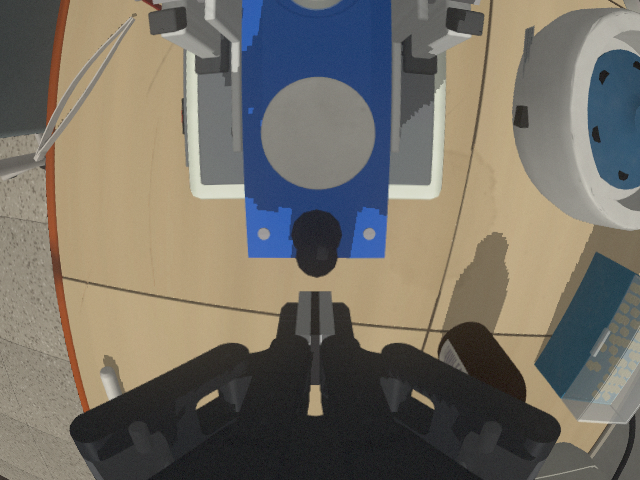

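Wrist view: cup A's cap is at (318,132), the far knob at (317,243) and the shut fingers at (317,320), with a clear gap. When the cap stops moving in this image, the fingers have touched the knob, so I'll track it.

```bash
cat > cap.py <<'E'
from h import *
p,d=r.snapshot("wrist");h=cv2.cvtColor(p,cv2.COLOR_RGB2HSV)
m=((h[...,1]<60)&(h[...,2]>90)).astype(np.uint8);m[:,:245]=0;m[:,395:]=0;m[290:]=0
k,l,st,ce=cv2.connectedComponentsWithStats(m)
for i in range(1,k):
    if st[i,4]>3000: print("cap",ce[i].round(2),st[i])
c=cam("wrist");kk=l==max(range(1,k),key=lambda i:st[i,4])
P=pts(c,d,kk);s=(P[:,:2]-[538,19.3])@[-.1323,.9912];s0=s-s.mean();print("cap sy",s.mean().round(2),"z",np.median(P[:,2]).round(2),"lean",-np.polyfit(s0,P[:,2],1)[0].round(4),r.sense()["ft_force"].round(1))
E
python3 cap.py; python3 -m inch '[-0.0004,0.003,0,0,0,0,255,-0.0004,0.003,0,0,0,0,255,-0.0001,0.001,0,0,0,0,255,0,0,0,0,0,0,255]'; python3 cap.py;  python3 -m inch '[-0.0001,0.0007,0,0,0,0,255,0,0,0,0,0,0,255]'; python3 cap.py; python3 -m inch '[-0.0001,0.0007,0,0,0,0,255,0,0,0,0,0,0,255]'; python3 cap.py
```

```text
cap [314.51 129.64] [ 258   74  114  112 9915]
cap sy -103.19 z 117.33 lean -0.0139 [-0.5 -0.1  0.2]
time: 21.5
tool_pos: [561.6, -150.5, 98.9]
tcp_rot: [-180.0, -0.0, 97.6]
ft_force: [-0.8, 0.8, -0.4]
finger_gap: 0.2
cap [317.81 150.71] [  261    95   114   113 10053]
cap sy -102.89 z 117.15 lean -0.0169 [-0.6  0.9 -0.5]
time: 21.75
tool_pos: [561.4, -150.0, 98.6]
tcp_rot: [-179.9, -0.0, 97.6]
ft_force: [-0.3, -0.3, -0.3]
finger_gap: 0.3
cap [318.1  152.28] [  262    96   114   113 10073]
cap sy -102.84 z 117.25 lean -0.0119 [-0.3 -0.3 -0.5]
time: 22.0
tool_pos: [561.3, -149.3, 98.7]
tcp_rot: [-180.0, -0.0, 97.6]
ft_force: [0.3, 0.9, 0.2]
finger_gap: 0.0
cap [318.04 154.31] [  262    99   113   112 10050]
cap sy -102.76 z 117.27 lean -0.0006 [-0.2 -0.8 -0.6]
```

```bash
for i in 1 2 3 4; do python3 -m inch '[-0.0001,0.0005,0,0,0,0,255,0,0,0,0,0,0,255]' | sed -n '2p;4p'; python3 cap.py; done
```

```text
tool_pos: [561.2, -148.8, 98.7]
ft_force: [-0.0, 0.1, -0.0]
cap [318.07 155.75] [  262   100   113   113 10036]
cap sy -102.73 z 117.26 lean 0.0027 [ 0.2  0.4 -0.1]
tool_pos: [561.1, -148.3, 98.7]
ft_force: [0.6, 1.0, -0.7]
cap [318.15 157.31] [  262   101   114   113 10041]
cap sy -102.72 z 117.23 lean -0.0184 [-0.6 -0.3 -0.7]
tool_pos: [561.0, -147.8, 98.7]
ft_force: [-0.3, 0.1, -0.6]
cap [318.23 158.72] [  262   103   114   112 10024]
cap sy -102.73 z 117.25 lean 0.0019 [ 0.5 -1.3  0.2]
tool_pos: [560.9, -147.3, 98.7]
ft_force: [0.6, 1.0, -0.1]
cap [318.31 160.23] [  262   105   114   112 10007]
cap sy -102.71 z 117.21 lean -0.0005 [0.8 0.1 0.7]
```

```bash
for i in 1 2 3 4; do python3 -m inch '[-0.0001,0.0005,0,0,0,0,255,0,0,0,0,0,0,255]' | sed -n '2p;4p'; python3 cap.py; done
```

```text
tool_pos: [560.9, -146.9, 98.8]
ft_force: [0.1, -1.4, 0.5]
cap [318.34 160.57] [ 262  105  114  112 9996]
cap sy -102.47 z 117.24 lean 0.012 [ 0.1 -0.7  1.1]
tool_pos: [560.8, -146.4, 98.7]
ft_force: [0.2, -1.8, -0.2]
cap [318.37 160.64] [ 262  105  114  112 9996]
cap sy -101.93 z 117.27 lean 0.0124 [ 0.2 -0.9  0.1]
tool_pos: [560.6, -145.8, 98.7]
ft_force: [-0.5, -1.5, -0.4]
cap [318.43 160.62] [  262   105   114   112 10000]
cap sy -101.31 z 117.25 lean 0.0068 [ 0.6 -1.3 -0.1]
tool_pos: [560.5, -145.3, 98.7]
ft_force: [0.5, -1.2, 0.1]
cap [318.46 160.61] [ 262  105  114  112 9999]
cap sy -100.78 z 117.26 lean 0.0107 [-0.8 -1.  -0.1]
```

I ran two steps too many in that batch. I'll retreat and see where it settles.

```bash
python3 -m inch '[0.0007,-0.005,0,0,0,0,255,0.0013,-0.01,0,0,0,0,255,0.001,-0.01,0.02,0,0,0,255,0,0,0.04,0,0,0,255,0,0,0.02,0,0,0,255,-0.0053,0.039,0,0,0,0,255,-0.0053,0.039,0,0,0,0,255,-0.0053,0.039,0,0,0,0,255,-0.0053,0.039,0,0,0,0,255,-0.0053,0.039,0,0,0,0,255]'|sed -n '1,2p'; python3 -m inch '[-0.0053,0.039,0,0,0,0,255,-0.0053,0.039,0,0,0,0,255,-0.0053,0.039,0,0,0,0,255,-0.003,0.02,0,0,0,0,255,0,0,0,0,0,0,255,0,0,0,0,0,0,255,0,0,0,0,0,0,255,0,0,0,0,0,0,255]'|sed -n '1,2p'; python3 look.py top top top top scene | grep -v '^ *top'
```

```text
time: 25.05
tool_pos: [536.9, 25.4, 178.9]
time: 25.85
tool_pos: [518.5, 160.4, 178.7]
[[ 2.620e+02 -1.000e-01 -1.013e+02  1.187e+02]
 [ 2.710e+02 -5.000e-01 -2.930e+01  1.181e+02]
 [ 2.730e+02 -1.900e+00  4.180e+01  1.179e+02]]
lean(rad, + = loading end low) [0.0075 0.0033] end-to-end 0.0054
[[ 261.    -0.  -101.3  118.8]
 [ 270.    -0.5  -29.4  118.2]
 [ 274.    -2.    41.7  118. ]]
lean(rad, + = loading end low) [0.0073 0.0033] end-to-end 0.0053
[[ 2.620e+02 -1.000e-01 -1.014e+02  1.190e+02]
 [ 2.710e+02 -5.000e-01 -2.950e+01  1.183e+02]
 [ 2.770e+02 -2.000e+00  4.180e+01  1.177e+02]]
lean(rad, + = loading end low) [0.0108 0.0083] end-to-end 0.0095
[[ 2.630e+02 -2.000e-01 -1.013e+02  1.187e+02]
 [ 2.710e+02 -5.000e-01 -2.940e+01  1.183e+02]
 [ 2.740e+02 -1.800e+00  4.160e+01  1.177e+02]]
lean(rad, + = loading end low) [0.0058 0.0084] end-to-end 0.0071
scene
[[ 2.720e+02 -0.000e+00 -1.011e+02  1.185e+02]
 [ 3.120e+02 -3.000e-01 -2.890e+01  1.176e+02]
 [ 6.300e+01 -1.510e+01  4.490e+01  1.167e+02]]
lean(rad, + = loading end low) [0.0117 0.0125] end-to-end 0.0121
```

```bash
python3 -m inch '[0,0,-0.03,0,0,0,255,0,0,-0.035,0,0,0,255,0.0013,-0.01,-0.017,0,0,0,255,0.0026,-0.012,0,0,0,0,255,0.0011,-0.0085,0,0,0,0,255,0,0,0,0,0,0,255,0,0,0,0,0,0,255]'|sed -n '2p;4p'; cat > mv.py <<'E'
from look import *
o=[look("top") for _ in range(3)];print("sy",np.mean([k[:,2] for k in o],0).round(2),"lean",round(-np.mean([(k[-1,3]-k[0,3])/(k[-1,2]-k[0,2]) for k in o]),4),r.sense()["ft_force"].round(1))
E
python3 mv.py
```

```text
tool_pos: [524.5, 131.1, 98.6]
ft_force: [-1.0, -0.1, 0.4]
sy [-101.32  -29.49   41.68] lean 0.0084 [ 0.6  0.8 -0.2]
```

```bash
for i in 1 2 3; do python3 -m inch '[0.0001,-0.0006,0,0,0,0,255,0,0,0,0,0,0,255]' | sed -n '2p'; python3 mv.py; done
```

```text
tool_pos: [523.3, 130.8, 96.9]
sy [-101.31  -29.44   41.65] lean 0.0081 [ 0.1 -0.8  0.2]
tool_pos: [523.3, 129.9, 96.7]
sy [-101.27  -29.45   41.62] lean 0.008 [ 0.7  0.5 -0.6]
tool_pos: [523.5, 129.3, 96.7]
sy [-101.33  -29.46   41.78] lean 0.0075 [-1.   0.2 -0.1]
```

```bash
python3 -m inch '[0.0002,-0.0015,0,0,0,0,255,0.0001,-0.0007,0,0,0,0,255,0,0,0,0,0,0,255]' | sed -n '2p;4p'; python3 mv.py;  for i in 1 2; do python3 -m inch '[0.0001,-0.0004,0,0,0,0,255,0,0,0,0,0,0,255]' | sed -n '2p'; python3 mv.py; done
```

```text
tool_pos: [523.7, 127.0, 96.7]
ft_force: [-0.1, 0.4, -0.6]
sy [-101.34  -29.48   41.7 ] lean 0.0062 [-0.8 -0.4 -0.2]
tool_pos: [523.8, 126.7, 96.7]
sy [-101.32  -29.49   41.64] lean 0.0073 [-0.6 -0.5 -0.2]
tool_pos: [524.0, 126.3, 96.7]
sy [-101.34  -29.43   41.66] lean 0.0075 [-0.6 -0.3  0.1]
```

```bash
for i in 1 2; do python3 -m inch '[0,-0.0004,0,0,0,0,255,0,0,0,0,0,0,255]' | sed -n '2p;4p'; python3 mv.py; done
```

```text
tool_pos: [524.0, 126.1, 96.8]
ft_force: [-0.9, 0.5, 0.0]
sy [-101.48  -29.43   41.49] lean 0.0075 [ 0.1  1.3 -0.5]
tool_pos: [523.9, 125.6, 96.7]
ft_force: [-0.1, 0.8, 0.5]
sy [-101.44  -30.22   41.01] lean 0.0064 [-0.1  1.4 -0.1]
```

It has moved about 0.5 mm, so the predicted lean is about 0.002. I'll retreat and let it settle.

```bash
python3 -m inch '[-0.0003,0.002,0,0,0,0,255,-0.0007,0.005,0,0,0,0,255,-0.0013,0.01,0,0,0,0,255,-0.002,0.015,0.01,0,0,0,255,0,0,0.04,0,0,0,255,0,0,0.04,0,0,0,255,0,0.02,0,0,0,0,255,0,0,0,0,0,0,255,0,0,0,0,0,0,255,0,0,0,0,0,0,255]'|sed -n '1,2p'; python3 -m inch '[0,0,0,0,0,0,255,0,0,0,0,0,0,255,0,0,0,0,0,0,255,0,0,0,0,0,0,255,0,0,0,0,0,0,255,0,0,0,0,0,0,255,0,0,0,0,0,0,255,0,0,0,0,0,0,255,0,0,0,0,0,0,255,0,0,0,0,0,0,255]'|head -1; python3 mv.py;python3 -m inch '[0,0,0,0,0,0,255,0,0,0,0,0,0,255,0,0,0,0,0,0,255,0,0,0,0,0,0,255,0,0,0,0,0,0,255,0,0,0,0,0,0,255,0,0,0,0,0,0,255,0,0,0,0,0,0,255,0,0,0,0,0,0,255,0,0,0,0,0,0,255]'|head -1; python3 mv.py; python3 mv.py
python3 - <<'E'
from look import *
report("scene","pics/scene9.png");report("top","pics/top9.png")
E
```

```text
time: 30.85
tool_pos: [518.9, 177.6, 185.8]
time: 31.85
sy [-101.46  -30.3    40.92] lean 0.0027 [-0.3 -0.1 -0.3]
time: 33.0
sy [-101.46  -30.24   40.93] lean 0.0033 [-0.1 -0.   0.3]
sy [-101.44  -30.21   40.8 ] lean 0.0035 [-0.7  0.2  0.2]
scene
[[ 2.730e+02  2.000e-01 -1.016e+02  1.182e+02]
 [ 3.130e+02 -2.000e-01 -2.940e+01  1.179e+02]
 [ 1.350e+02 -1.180e+01  4.030e+01  1.179e+02]]
lean(rad, + = loading end low) [0.003  0.0012] end-to-end 0.0021
top
[[ 2.650e+02 -2.000e-01 -1.015e+02  1.185e+02]
 [ 2.710e+02 -8.000e-01 -3.020e+01  1.186e+02]
 [ 2.760e+02 -2.100e+00  4.090e+01  1.180e+02]]
lean(rad, + = loading end low) [-0.0013  0.0085] end-to-end 0.0036
```

View pics/top9.png

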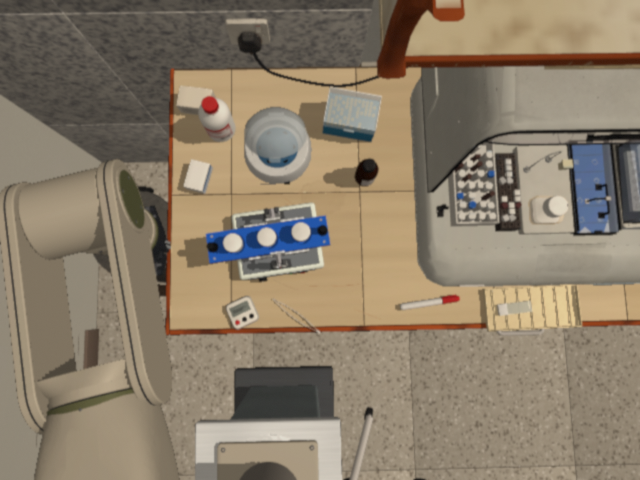

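In the final top view the three cups stand in line at (233,243), (267,237) and (301,231). The timer, forceps, marker and bottle are where they were at the start, and the arm is clear. The lean is steady at about 0.003 rad, so I'm handing in.

```bash
python3 -c "
from bench import r
print(r.hand_in())"
```

```text
the job is handed in; nothing more can be done
None
```

The loose cup is in the empty well, and the carrier now hangs level by itself on the knife edges. I handed the job in at about 33 s of the 64 s allowed; no verdict came back.

**What I did:** I set the cup down along the tilted well's own axis. Then I pushed the carrier about 30 mm towards -y with shut fingers on the outer side of the loading-end knob. I went past the balance point once by about 1 mm and pushed back from the far knob. That went slightly too far, so I finished with a nudge of about 0.5 mm.

**Last checks:**
- **Lean:** it was steady over more than a second, at about 0.003 rad from the top camera and 0.002 from the scene camera. That is close to the measuring noise and corresponds to about 0.3 mm off balance.
- **Cups and surroundings:** all three caps are in line at equal height in their wells. The timer, forceps, marker and bottle look unmoved. The gripper is clear of everything.

**What went less well:** in the first long push I moved level while the channel sloped uphill. This pressed on the carrier with about 2 N and tipped it roughly 0.02 rad in its cradle. I backed off at once, it reseated, and I made the rest of that slide along the slope. In one mid-way check the scene camera read about 0.004 rad more lean than the top camera (0.012 against 0.008), with the loading-end cup partly hidden from it. In the final check they agreed within about 0.001 rad.

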